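# Slide the test cartridge along the guide rail into the free pocket

### The arm

A 6-joint arm with a two-finger parallel gripper is mounted at the origin on the work surface. World frame = base frame: x ahead of the robot, y to its left, z up, the work surface at z = 0. Lengths are in m, angles in rad, forces in N, time in s.
With the tool pointing down it reaches from about 0.3 to 0.95 m from the base axis. Payload 3.1 kg.
Tool frame: the origin (TCP) lies on the centre line of the jaws, within the pads' length; the fingertips stand 19 mm ahead of it and the grasp point (between the pads) is the TCP; z points along the fingers, y is the direction in which the jaws open and shut (so a half turn about z gives the same grasp; the last joint's range is limited). The gripper opens to 85 mm and grips with 20 to 120 N. Pads are 22 mm wide; open, the fingers measure 114 mm over their backs; the gripper's body (76 mm by 85 mm) begins 54 mm behind the grasp point. The pads swing forward as they close: fully open they stand 13 mm farther back than shut.
Start: joints at [1.136, 0.308, 1.634, -0, 1.2, -0.07], TCP at [0.223, 0.584, 0.25] pointing down, gripper open.
Joint ranges: [-3.06, 3.06], [-0.79, 1.96], [0.05, 2.63], [-1.19, 4.34], [0.05, 2.64], [-2.94, 2.94]. Speed limits (rad/s): [2.79, 2.79, 3.14, 3.14, 3.14, 3.14].

### API

Orientations are given as [roll, pitch, yaw] about the fixed x, y, z axes, in that order (R = Rz(yaw) Ry(pitch) Rx(roll)).
In Python, from station import manip gives the robot as it stands. The module is installed in compiled form; this text tells all that it offers.
- The arm moves only by the tool jog_arm, never from a script. Its argument "increments" is a list of rows, each a list of 3 entries, a list of its own where there are three numbers: the shift along the tool's x, y, z in m, then the turn about the tool's z in rad, then the closure, from 0 (fully open) to 1 (shut). A call has 1 to 20 rows; each row is the pose to reach, as a shift and turn from the pose commanded when the call began, along the tool's axes at that moment; what a row does not reach only later rows make up. A row lasts 1/12 s, in which the tool goes at most 41.7 mm and 7.16 degrees, less where a joint would pass 70% of its speed; a pose out of reach is approached as far as the arm can. A call with a gripper value outside its range is refused whole. The fingers move at their own pace and stop on an object; "force" is the grip in N (left out, the last holds). Time passes only in rows, so rows that repeat a pose let the fingers close. It gives the time, the measured TCP pose, the force and the opening at its end, in the units of the state.
- manip.read_state(): the state, without advancing time (a new reading comes with each control period).
- manip.capture(name): name is "scene" or "top" or "wrist"; returns a dict with "image" (420x560x3 uint8, red, green, blue), "fx", "fy", "cx", "cy" (pixels), "distortion" ([k1, k2, p1, p2, k3] as OpenCV has them; the pictures are not rectified), "rvec" (rotation vector, rad) and "tvec" (3), from world to camera coordinates, as OpenCV has them. Camera axes: x right, y down, z forward; pixel columns grow to the right and rows downward; lengths in m; the calibration is good to about 2 mm. A picture is of the moment at which its call begins. There is no depth.
- manip.close_job(): hands the job in, once; it reports no verdict.
Trained networks look in the newest picture that a camera, given by its name, has taken for a name from the list of things; names that differ only in an ending like _2 or _b are one class to them, and where a whole thing is asked for, a point or a joint stands for the part that bears it (a point fixed in the world has none). Each returns a list of dicts, best first, with "p" (0 to 1); they miss things now and then, are a little off and sometimes report something else, mostly with a low value. They report only what shows in the picture. A call takes as long as a camera call. They do not tell look-alikes from the thing itself.
- manip.silhouettes(camera, label): "mask" (420x560 bool, what is visible of it) and "centre" ([column, row] in pixels, amid what is visible of it).
- manip.mark_of(camera, label): "centre" ([column, row] in pixels: a listed point, or the origin of a listed thing).
The state is a dict: "clock": time; "joints": joint angles; "joint_vel": joint speeds; "tau": joint torques, N m; "eef_pos": TCP position; "tcp_rot": TCP orientation; "ft_force": force on the tool from outside, world axes, zero at the start; "moment": the same for the moment, N m; "width": opening from 0.0 (shut) to 1.0 (fully open).
Only numpy, scipy, OpenCV 4.12 (cv2) and the standard library are available. Lean on these libraries where they do the work, as an engineer would, in place of code of your own. Each camera call takes 0.05 s, during which the arm holds its last target.

### The job

Push the loose white test cartridge squarely against the tray's long guide rail, out in the open stretch between the two pockets. Then slide it along the rail into the free corner pocket, the one with the dark reading window in its floor, until it is fully home: end against the stop, side against the rail. Do it by touch with the fingertips: never lift or tip the cartridge, and leave the tube rack, tube adapter, dropper bottle and sample cup where they stand.

Things in the scene. Friction and masses are not known exactly. Their poses are not given: they have to be found in the camera images.
- tray: Fixed loading tray: grey plate 150 (its x) x 360 (its y) x 10 mm thick; the cartridge slides on its top. Origin: centre of its underside, on the table. Tray +x points to the guide rail, tray y runs along it. Two pockets lie at the rail's ends, one free, one blocked. Rail, stops and lips stand 12 mm above the plate (22 mm above the table). The near (-x) side has no wall.
- tray_rail (a point): Middle of the rail's inner face, at its foot (10 mm above the table), at tray x = +60, y = 0 mm. The straight aluminium rail runs along the whole far edge of the tray, 15 mm thick.
- tray_stop_a (a point): Corner where the rail meets the end stop at tray x = +60, y = +170 mm, at plate height. The stop's inner face is square to the rail and reaches from it to tray x = +20 mm. From the stop a lip, 6 mm thick, inner face at tray x = +26 mm, runs parallel to the rail over tray y = +135 to +170 mm: the pocket is 34 mm wide, 35 mm deep, open towards the tray's middle.
- tray_stop_b (a point): The mirror-image corner at the other end, tray x = +60, y = -170 mm, at plate height, with the same stop and lip (lip over tray y = -135 to -170 mm) making the same pocket.
- cartridge: The loose test cartridge: a flat white plastic block 30 (own x) x 64 (own y) x 12 mm high, about 30 g, on the tray's plate, with a small oblong window and a round well on its flat top. Origin: centre of its underside. Either way round is right. Home, its long side is on the rail and its end on the stop, 35 mm of it inside the pocket and 29 mm sticking out.
- window: The dark oblong reading window, 18 x 44 mm and under 1 mm thick, flat on the tray floor at the free pocket. Origin: its centre, exactly where the cartridge's origin lies when it is fully home (tray x = +45 mm, tray y = +138 or -138 mm depending on the start). Axes as the tray's. It is not an obstacle.
- blank: Fixed aluminium blanking block 30 x 40 (along the rail) x 12 mm with a black thumb screw on top (16 mm across, 10 mm high), blocking the other pocket. Origin: centre of its underside, at tray x = +45 mm and tray y opposite to the window's.
- rack: White tube rack with capped tubes, 75 x 100 mm, 101 mm high, standing loose left of the tray; leave alone. Origin: centre of its underside.
- adapter: Grey round centrifuge tube adapter, 96 mm across, 110 mm high, standing loose right of the tray; leave alone. Origin: centre of its underside.
- dropper: Small dropper bottle, 32 mm across, 70 mm high, standing loose beyond the tray; leave alone. Origin: centre of its underside.
- cup: Clear sample cup, 44 mm across, 40 mm high, standing loose beyond the tray; leave alone. Origin: centre of its underside.
There are look-alikes about, which are no part of the job. Several things have the shape of the cartridge; the one meant has the colours described above.

How it is judged:
On the way:
1. the cartridge lies squarely against the rail (within 3 mm and 4 degrees) while still outside the pocket, its centre more than 45 mm from the home place (x of cartridge in the frame of tray above 0.042 m and angle between the y axis of cartridge and the y axis of tray, either way round below 0.07 rad and horizontal distance between cartridge and window above 0.045 m), for 0.1 s.
At the end, for the whole second after the job is handed in: The cartridge lies flat and still on the tray floor in the free pocket, its centre within 3.5 mm of the fully home place (against both rail and stop) and square to the rail within 4 degrees (horizontal distance between cartridge and window below 0.0035 m and angle between the y axis of cartridge and the y axis of tray, either way round below 0.07 rad and z of cartridge in the frame of tray below 0.012 m and angle between cartridge's own z axis and vertical below 0.05 rad and linear speed of cartridge below 0.01 m/s); the robot touches nothing.
It fails at once if the cartridge is lifted more than 5 mm off the tray floor or tipped more than 17 degrees (z of cartridge in the frame of tray above 0.015 m or angle between cartridge's own z axis and vertical above 0.3 rad).
It fails at once if a bystander (rack, adapter, dropper bottle or cup) is moved more than 15 mm or tipped (distance of any of rack, adapter, dropper, cup from where it was at the start of the episode above 0.015 m or angle between any of rack, adapter, dropper, cup's own z axis and vertical above 0.3 rad).
It also fails if it takes over 54 s, if anything falls off the work surface, if the arm or the gripper's body presses on something with over 40 N, if the wrist force passes 120 N, or if a joint passes its speed limit or range.

## Working session

There is one attempt and no reset: what is moved stays moved. The work goes in short steps, Python scripts to look and compute and a tool call to move; the robot and the scene stay as the last step left them, time stands still between calls to the robot, and variables do not carry over. Pictures are saved under pics/ and viewed, and the job is handed in when it is done.

Besides the shell and the picture viewer there is one more tool, called after "Request:" by a JSON object that holds its "api" and its "payload". jog_arm: Moves the arm, as the interface text tells. Its arguments: {"type":"object","properties":{"increments":{"type":"array"},"force":{"type":"number"}},"required":["increments"]}

```bash
mkdir -p pics; ls; cat > h.py <<'E'
import numpy as np, cv2, sys
from station import manip
def save(c,n): cv2.imwrite(f'pics/{n}.png',cv2.cvtColor(c['image'],cv2.COLOR_RGB2BGR))
def cal(c):
    K=np.array([[c['fx'],0,c['cx']],[0,c['fy'],c['cy']],[0,0,1.]]);R=cv2.Rodrigues(np.array(c['rvec'],float))[0]
    return K,np.array(c['distortion'],float),R,np.array(c['tvec'],float).reshape(3)
def ray(c,px,z):
    K,d,R,t=cal(c)
    u=cv2.undistortPoints(np.array(px,float).reshape(-1,1,2),K,d).reshape(-1,2)
    D=np.c_[u,np.ones(len(u))]@R; C=-R.T@t
    return C+D*((z-C[2])/D[:,2])[:,None]
def proj(c,P):
    K,d,R,t=cal(c); return cv2.projectPoints(np.array(P,float).reshape(-1,1,3),np.array(c['rvec'],float),t,K,d)[0].reshape(-1,2)
E
python3 - <<'E'
from h import *
print(manip.read_state())
for n in ['scene','top','wrist']:
    c=manip.capture(n); save(c,n+'0')
    print(n,np.round(-cal(c)[2].T@cal(c)[3],3))
    if n=='wrist':continue
    for l in ['tray_rail','tray_stop_a','tray_stop_b','window','blank','cartridge','rack','adapter','dropper','cup','tray']:
        r=manip.mark_of(n,l); z={'tray_rail':.01,'tray_stop_a':.01,'tray_stop_b':.01,'window':.01,'blank':.01,'cartridge':.01}.get(l,0)
        for q in r[:3]: print(l,round(q['p'],2),np.round(q['centre'],1),np.round(ray(c,q['centre'],z)[0],4))
print(manip.read_state()['clock'])
E
```

```text
pics
{'clock': 0.0, 'joints': array([ 1.13629631e+00,  3.09014380e-01,  1.63521007e+00,  3.53473955e-05,
        1.19969370e+00, -6.97244389e-02]), 'joint_vel': array([-0.00115442, -0.00098051, -0.00200452, -0.00133868, -0.0003368 ,
        0.00063463]), 'tau': array([ 5.09339907e-05, -4.15253627e+01, -2.76666462e+01,  9.03350406e-05,
        1.02349080e-02,  7.01035603e-06]), 'eef_pos': array([0.22266044, 0.58314943, 0.24902999]), 'tcp_rot': array([-3.13927510e+00, -1.94843877e-04,  2.77680399e+00]), 'ft_force': array([-0.30304457,  0.46791103,  0.88529073]), 'moment': array([0.02841899, 0.01180046, 0.03515789]), 'width': 0.998782495640374}
scene [1.09  0.056 0.845]
tray_rail 0.59 [268.3 221.4] [ 0.6    -0.0049  0.01  ]
tray_stop_a 0.9 [196.6 210.7] [ 0.5896 -0.1751  0.01  ]
tray_stop_a 0.64 [339.5 238.4] [0.6266 0.16   0.01  ]
tray_stop_b 0.9 [196.6 210.7] [ 0.5896 -0.1751  0.01  ]
tray_stop_b 0.64 [339.5 238.4] [0.6266 0.16   0.01  ]
window 0.46 [212.9 205.1] [ 0.57   -0.1402  0.01  ]
window 0.3 [340.2 236. ] [0.6202 0.1615 0.01  ]
blank 0.78 [329.1 230.1] [0.6076 0.1359 0.01  ]
c
[... 550 characters left out ...]
p_a 0.55 [344.3 201.7] [ 0.5884 -0.1664  0.01  ]
tray_stop_b 0.6 [214.1 187.5] [0.6188 0.1649 0.01  ]
tray_stop_b 0.55 [344.3 201.7] [ 0.5884 -0.1664  0.01  ]
window 0.63 [334.6 207.3] [ 0.5737 -0.1419  0.01  ]
blank 0.54 [227.3 195.4] [0.5991 0.1305 0.01  ]
cartridge 0.85 [292.  285.6] [ 0.3752 -0.0374  0.01  ]
cartridge 0.81 [272.9 217.4] [0.5451 0.0136 0.01  ]
cartridge 0.75 [225.3 285.6] [0.3717 0.1289 0.01  ]
adapter 0.86 [441.8 186.4] [ 0.635  -0.4219  0.    ]
adapter 0.58 [299.3 129.8] [ 0.7763 -0.0501  0.    ]
dropper 0.45 [241.4 133.4] [0.7642 0.1002 0.    ]
cup 0.77 [300.2 128.7] [ 0.7793 -0.0524  0.    ]
tray 0.86 [275.5 221.1] [0.5368 0.007  0.    ]
wrist [0.148 0.612 0.375]
1.25
```

View images.

View pics/scene0.png

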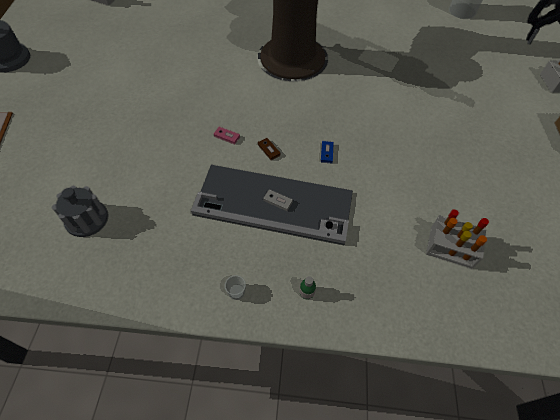

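View pics/top0.png

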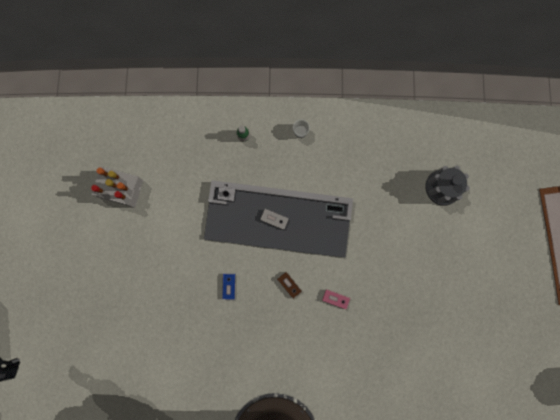

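```bash
python3 - <<'E'
from h import *
for n,(x,y,w,h) in {'scene':(180,155,190,100),'top':(195,170,170,95)}.items():
    im=cv2.imread(f'pics/{n}0.png')[y:y+h,x:x+w]
    cv2.imwrite(f'pics/{n}0z.png',cv2.resize(im,None,fx=4,fy=4,interpolation=cv2.INTER_CUBIC))
E
```

```text
(no output)
```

View pics/scene0z.png

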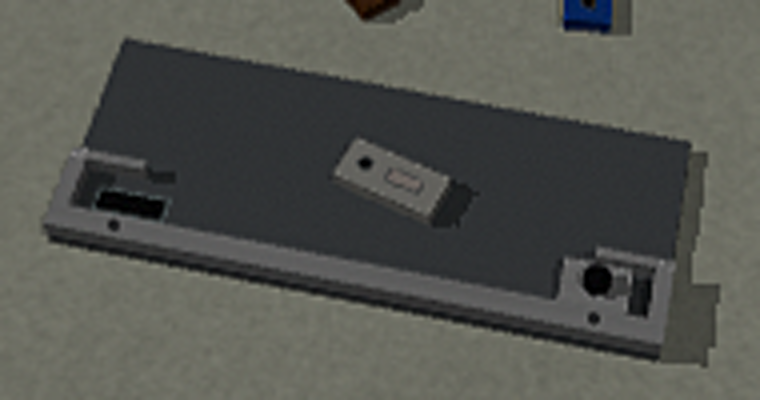

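View pics/top0z.png

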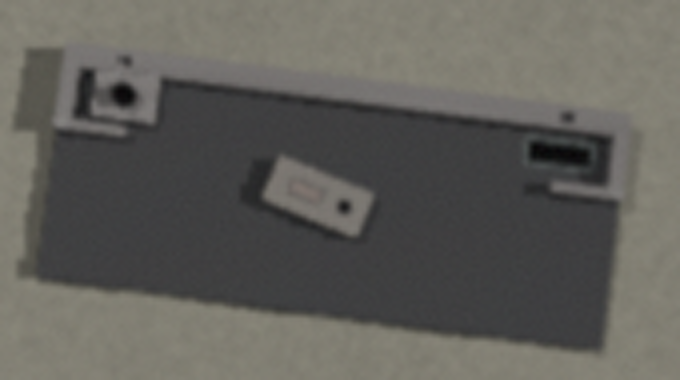

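View pics/wrist0.png

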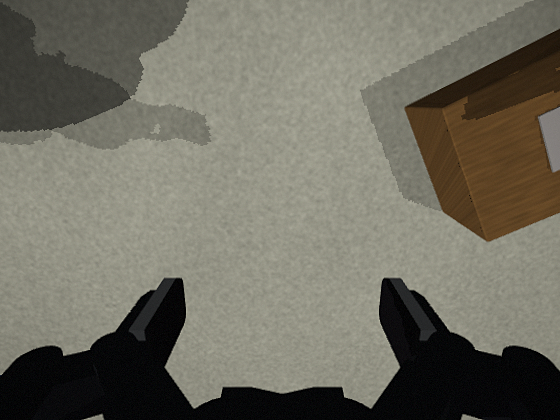

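```bash
cat > fit.py <<'E'
from h import *
from scipy.optimize import least_squares
A={n:manip.capture(n) for n in ['top','scene']}
o=.375
X=195-o;Y=170-o
T={'top':[((-75,180,10),(37/4+X,280/4+Y)),((-75,-180,10),(603/4+X,351/4+Y)),((75,180,22),(65/4+X,46/4+Y)),((75,-180,22),(632/4+X,115/4+Y))]}
X=180-o;Y=155-o
T['scene']=[((-75,-180,10),(126/4+X,40/4+Y)),((-75,180,10),(690/4+X,142/4+Y)),((75,-180,22),(45/4+X,228/4+Y)),((75,180,22),(660/4+X,345/4+Y))]
def tw(p,P):
    P=np.array(P,float)/1000; c,s=np.cos(p[2]),np.sin(p[2])
    return np.c_[p[0]+c*P[:,0]-s*P[:,1],p[1]+s*P[:,0]+c*P[:,1],P[:,2]]
def res(p,ns):
    return np.concatenate([(proj(A[n],tw(p,[a for a,b in T[n]]))-[b for a,b in T[n]]).ravel() for n in ns])
for ns in (['top'],['scene'],['top','scene']):
    r=least_squares(res,[.54,0,-.1],args=(ns,)); print(ns,np.round(r.x,4),np.round(r.fun,1))
p=r.x; np.save('tray.npy',p)
# cartridge white
for n in A:
    a=manip.silhouettes(n,'cartridge')
    for q in a[:4]:
        print(n,q['p'],q['centre'],q['mask'].sum())
        m=q['mask'].astype(np.uint8); 
        w=ray(A[n],[q['centre']],.02)[0]
        rct=cv2.minAreaRect(ray(A[n],np.argwhere(m)[:,::-1],.022)[:,:2].astype(np.float32)*1000); print(np.round(w,4),rct)
for n in A:
    im=cv2.cvtColor(A[n]['image'],cv2.COLOR_RGB2BGR); im=cv2.resize(im,None,fx=4,fy=4,interpolation=cv2.INTER_CUBIC)
    def dl(P,col):
        u=(proj(A[n],tw(p,P))+.5)*4-.5; cv2.polylines(im,[np.round(u).astype(int)],True,col,1)
    dl([(-75,-180,10),(-75,180,10),(75,180,22),(75,-180,22)],(0,255,0)); dl([(60,-170,22),(60,170,22),(20,170,22),(60,170,22)],(0,0,255))
    dl([(60,-170,22),(26,-170,22),(26,-135,22),(26,-170,22)],(0,0,255)); dl([(36,-160,10),(54,-160,10),(54,-116,10),(36,-116,10)],(0,255,255))
    x,y={'top':(195,170),'scene':(180,155)}[n]; cv2.imwrite(f'pics/{n}_fit.png',im[y*4:y*4+420,x*4:x*4+760])
E
python3 fit.py
```

```text
['top'] [ 0.5405  0.0006 -0.1046] [-0.4  0.3  0.2  0.3  0.1 -0.3  0.1 -0.3]
['scene'] [ 0.5446  0.0014 -0.1098] [-0.8 -0.2  0.4  0.  -0.5 -0.5  0.9  0.4]
['top', 'scene'] [ 0.5424  0.001  -0.1072] [-0.6 -0.6 -0.  -0.3  0.1 -1.2  0.  -0.8 -0.9 -0.8  0.2 -0.9 -0.5 -1.2
  0.9 -0.7]
top 0.87 [270.7, 220.4] 320
[0.5364 0.0187 0.02  ] ((539.7058715820312, 10.506458282470703), (64.96509552001953, 32.70743179321289), 65.91606140136719)
top 0.8 [287.8, 281.6] 280
[ 0.3852 -0.0267  0.02  ] ((376.26556396484375, -31.12215805053711), (62.00044631958008, 28.253429412841797), 40.39948272705078)
top 0.77 [338.8, 298.4] 312
[ 0.346  -0.1534  0.02  ] ((346.009521484375, -145.90798950195312), (63.62596893310547, 30.21094512939453), 70.38053131103516)
top 0.66 [223.4, 286.5] 311
[0.3697 0.1325 0.02  ] ((371.34002685546875, 120.91072845458984), (59.15239715576172, 29.804819107055664), 1.4747095108032227)
scene 0.76 [278.5, 198.4] 356
[0.5404 0.0126 0.02  ] ((545.9111328125, 11.623661041259766), (67.47967529296875, 37.19724655151367), 70.88288879394531)
scene 0.63 [228.7, 136.3] 283
[ 0.3608 -0.1365  0.02  ] ((360.2154846191406, -143.6116943359375), (70.30242156982422, 38.829593658447266), 67.37960815429688)
scene 0.6 [268.4, 145.9] 289
[ 0.3815 -0.0297  0.02  ] ((391.59259033203125, -27.781360626220703), (73.5505599975586, 34.75153350830078), 36.88722229003906)
```

Request:
{"api": "jog_arm", "payload": {"increments": [[[-0.45,-0.434,0.1],-0.257,0.7],[[-0.45,-0.434,0.1],-0.257,0.7],[[-0.45,-0.434,0.1],-0.257,0.7],[[-0.45,-0.434,0.1],-0.257,0.7],[[-0.45,-0.434,0.1],-0.257,0.7],[[-0.45,-0.434,0.1],-0.257,0.7],[[-0.45,-0.434,0.1],-0.257,0.7],[[-0.45,-0.434,0.1],-0.257,0.7],[[-0.45,-0.434,0.1],-0.257,0.7],[[-0.45,-0.434,0.1],-0.257,0.7],[[-0.45,-0.434,0.1],-0.257,0.7],[[-0.45,-0.434,0.1],-0.257,0.7],[[-0.45,-0.434,0.1],-0.257,0.7],[[-0.45,-0.434,0.1],-0.257,0.7],[[-0.45,-0.434,0.1],-0.257,0.7],[[-0.45,-0.434,0.1],-0.257,0.7],[[-0.45,-0.434,0.1],-0.257,0.7],[[-0.45,-0.434,0.1],-0.257,0.7],[[-0.45,-0.434,0.1],-0.257,0.7],[[-0.45,-0.434,0.1],-0.257,0.7]], "force": 30}}

```text
clock: 3.12
eef_pos: [0.4879, 0.0194, 0.1504]
tcp_rot: [3.141, -0.0, 3.036]
ft_force: [-0.3, 0.6, 0.8]
width: 0.303
```

```bash
cat > look.py <<'E'
from h import *
p=np.load('tray.npy')
def tr(w):
    w=np.atleast_2d(w)[:,:2]-p[:2]; c,s=np.cos(p[2]),np.sin(p[2]); return 1000*np.c_[c*w[:,0]+s*w[:,1],-s*w[:,0]+c*w[:,1]]
def st():
    s=manip.read_state(); print('t',round(s['clock'],2),'eef',np.round(s['eef_pos'],4),'rot',np.round(s['tcp_rot'],3),'tray',np.round(tr(s['eef_pos']),1),'F',np.round(s['ft_force'],1),'w',round(s['width'],3))
def cart(c,near=None):
    """white-ish cartridge rectangle from network mask, at top height"""
    out=[]
    for q in manip.silhouettes(c,'cartridge'):
        print(c,'p',round(q['p'],2),np.round(q['centre'],1),q['mask'].sum())
E
python3 - <<'E'
from look import *
st(); c=manip.capture('wrist'); save(c,'w1')
for l in ['cartridge','window','tray_rail','tray_stop_b','blank']:
    for q in manip.mark_of('wrist',l)[:2]: print(l,round(q['p'],2),np.round(q['centre'],1),np.round(ray(c,[q['centre']],.01)[0],4),np.round(tr(ray(c,[q['centre']],.01)),1))
E
```

```text
t 3.12 eef [0.4879 0.0194 0.1504] rot [ 3.141 -0.     3.036] tray [[-56.1  12.5]] F [-0.3  0.6  0.8] w 0.303
cartridge 0.95 [199.5  68.9] [ 0.38   -0.0292  0.01  ] [[-158.2  -47.4]]
cartridge 0.89 [408.4  36.2] [0.3748 0.1198 0.01  ] [[-179.4  100.2]]
tray_rail 0.67 [268.  326.4] [ 0.6032 -0.0058  0.01  ] [[61.2 -0.2]]
tray_stop_b 0.86 [455.3 328.5] [0.6225 0.1656 0.01  ] [[ 62.1 172.2]]
tray_stop_b 0.85 [ 79.2 330.9] [ 0.5888 -0.1787  0.01  ] [[  65.4 -173.7]]
blank 0.84 [420.7 311.8] [0.6016 0.1339 0.01  ] [[ 44.6 138.5]]
blank 0.29 [456.3 331.8] [0.6262 0.1667 0.01  ] [[ 65.6 173.7]]
```

View pics/w1.png

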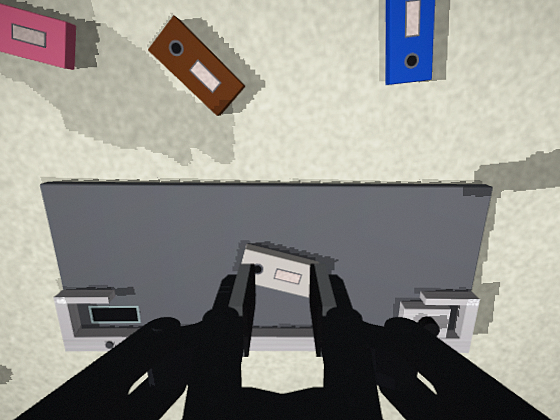

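```bash
python3 - <<'E'
from look import *
c=manip.capture('wrist'); 
print(tr(ray(c,[(41,184),(491,186)],.01)), ray(c,[(41,184),(491,186)],.01))
print(tr(ray(c,[(66,351),(472,349)],.022)))
print('window',tr(ray(c,[(89,307),(138,305),(140,322),(91,325)],.0105)).round(1))
print('cart top corners',tr(ray(c,[(249,247),(318,262),(312,298),(241,270)],.022)).round(1))
P=[(.5424-.055*.9943,.0)]
K=cal(c); print(-K[2].T@K[3])
E
```

```text
[[ -72.26919031 -179.48882763]
 [ -71.60033507  178.01260961]] [[ 0.45130049 -0.16972501  0.01      ]
 [ 0.49022345  0.18565187  0.01      ]]
[[  78.08576179 -181.57904342]
 [  75.36654928  182.17327502]]
window [[  40.5 -161.3]
 [  38.7 -117.7]
 [  56.6 -118.1]
 [  59.5 -162.7]]
cart top corners [[-23.3 -15.3]
 [ -9.9  41.5]
 [ 24.2  37.5]
 [ -2.4 -22.5]]
[0.40880213 0.02683197 0.27517264]
```

Request:
{"api": "jog_arm", "payload": {"increments": [[[0,-0.002,0.03],0,0.7],[[0,-0.002,0.06],0,0.7],[[0,-0.002,0.08],0,0.7],[[0,-0.002,0.1],0,0.7],[[0,-0.002,0.11],0,0.7],[[0,-0.002,0.114],0,0.7],[[0,-0.002,0.114],0,0.7]]}}

```text
clock: 4.05
eef_pos: [0.4878, 0.016, 0.0356]
tcp_rot: [-3.141, -0.002, 3.034]
ft_force: [0.2, 0.5, -0.4]
width: 0.303
```

Request:
{"api": "jog_arm", "payload": {"increments": [[[0,0,0.002],0,0.7],[[0,0,0.002],0,0.7],[[0,0,0.002],0,0.7]]}}

```text
clock: 4.3
eef_pos: [0.4894, 0.0159, 0.0354]
tcp_rot: [3.141, 0.002, 3.034]
ft_force: [0.1, 0.7, -0.4]
width: 0.296
```

Request:
{"api": "jog_arm", "payload": {"increments": [[[0,0,0.002],0,0.7],[[0,0,0.002],0,0.7],[[0,0,0.002],0,0.7]]}}

```text
clock: 4.55
eef_pos: [0.4885, 0.0159, 0.0326]
tcp_rot: [3.142, 0.001, 3.034]
ft_force: [-0.1, -0.0, -0.7]
width: 0.297
```

Request:
{"api": "jog_arm", "payload": {"increments": [[[0,0,0.001],0,0.7],[[0,0,0.002],0,0.7],[[0,0,0.002],0,0.7],[[0,0,0.002],0,0.7]]}}

```text
clock: 4.88
eef_pos: [0.4882, 0.0159, 0.0301]
tcp_rot: [-3.142, -0.0, 3.034]
ft_force: [0.3, -0.6, -1.0]
width: 0.305
```

```bash
python3 - <<'E'
from look import *
st(); c=manip.capture('wrist'); save(c,'w2')
st()
E
```

```text
t 4.88 eef [0.4882 0.0159 0.0301] rot [-3.142 -0.     3.034] tray [[-55.5   9. ]] F [ 0.3 -0.6 -1. ] w 0.305
t 4.93 eef [0.4883 0.0159 0.0302] rot [-3.142 -0.     3.034] tray [[-55.4   9. ]] F [ 0.  -0.4  0.8] w 0.304
```

View pics/w2.png

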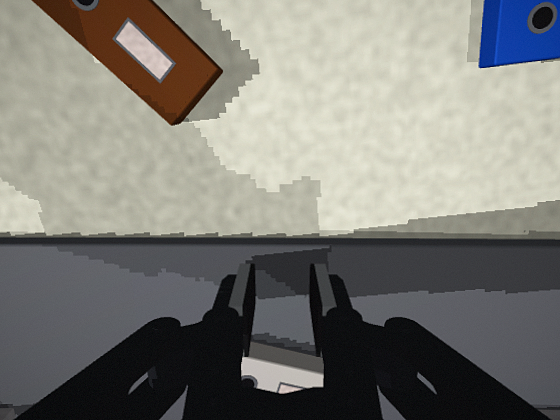

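Request:
{"api": "jog_arm", "payload": {"increments": [[[-0.005,0,0],0,0.7],[[-0.01,0,0],0,0.7],[[-0.015,0,0],0,0.7],[[-0.018,0,0],0,0.7],[[-0.021,0,0],0,0.7],[[-0.024,0,0],0,0.7],[[-0.027,0,0],0,0.7],[[-0.03,0,0],0,0.7],[[-0.033,0,0],0,0.7],[[-0.036,0,0],0,0.7],[[-0.039,0,0],0,0.7],[[-0.042,0,0],0,0.7],[[-0.045,0,0],0,0.7],[[-0.048,0,0],0,0.7],[[-0.051,0,0],0,0.7],[[-0.054,0,0],0,0.7],[[-0.057,0,0],0,0.7],[[-0.06,0,0],0,0.7],[[-0.06,0,0],0,0.7]]}}

```text
clock: 6.52
eef_pos: [0.549, 0.0093, 0.0305]
tcp_rot: [3.142, 0.001, 3.034]
ft_force: [0.4, -0.7, 0.8]
width: 0.299
```

```bash
python3 - <<'E'
from look import *
st(); c=manip.capture('wrist'); save(c,'w3'); c=manip.capture('top'); save(c,'t3')
st()
im=cv2.imread(f'pics/t3.png')[170:265,195:365]
cv2.imwrite('pics/t3z.png',cv2.resize(im,None,fx=4,fy=4,interpolation=cv2.INTER_CUBIC))
E
```

```text
t 6.52 eef [0.549  0.0093 0.0305] rot [3.142e+00 1.000e-03 3.034e+00] tray [[5.7 9. ]] F [ 0.4 -0.7  0.8] w 0.299
t 6.62 eef [0.5482 0.0094 0.0303] rot [-3.142  0.     3.034] tray [[4.9 9. ]] F [-0.4 -0.2 -0.4] w 0.3
```

View pics/w3.png

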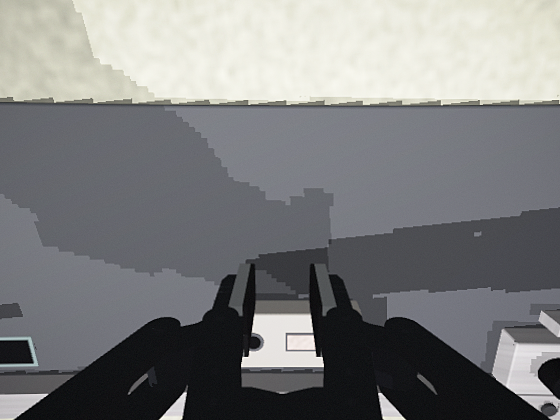

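View pics/t3z.png

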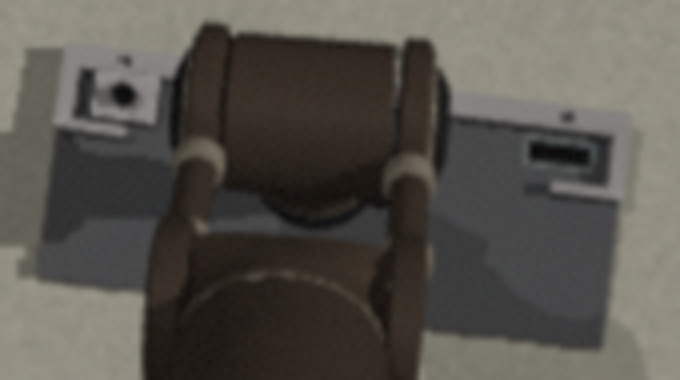

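Request:
{"api": "jog_arm", "payload": {"increments": [[[-0.002,0,0],0,0.7],[[-0.004,0,0],0,0.7],[[-0.006,0,0],0,0.7],[[-0.008,0,0],0,0.7],[[-0.01,0,0],0,0.7],[[-0.011,0,0],0,0.7],[[-0.012,0,0],0,0.7],[[-0.012,0,0],0,0.7]]}}

```text
clock: 7.28
eef_pos: [0.5602, 0.0081, 0.0303]
tcp_rot: [3.142, 0.0, 3.034]
ft_force: [0.2, 0.1, 0.6]
width: 0.299
```

Request:
{"api": "jog_arm", "payload": {"increments": [[[-0.001,0,0],0,0.7],[[-0.001,0,0],0,0.7],[[-0.002,0,0],0,0.7],[[-0.002,0,0],0,0.7]]}}

```text
clock: 7.62
eef_pos: [0.5621, 0.0079, 0.0303]
tcp_rot: [-3.142, 0.0, 3.034]
ft_force: [0.3, -0.0, -0.2]
width: 0.299
```

Request:
{"api": "jog_arm", "payload": {"increments": [[[-0.001,0,0],0,0.7],[[-0.001,0,0],0,0.7],[[-0.002,0,0],0,0.7],[[-0.002,0,0],0,0.7]]}}

```text
clock: 7.95
eef_pos: [0.5636, 0.0078, 0.0302]
tcp_rot: [3.142, -0.001, 3.034]
ft_force: [-0.7, 0.7, 1.0]
width: 0.302
```

Request:
{"api": "jog_arm", "payload": {"increments": [[[-0.001,0,0],0,0.7],[[-0.001,0,0],0,0.7],[[-0.002,0,0],0,0.7],[[-0.002,0,0],0,0.7],[[-0.002,0,0],0,0.7]]}}

```text
clock: 8.37
eef_pos: [0.5638, 0.0077, 0.0299]
tcp_rot: [-3.141, -0.005, 3.034]
ft_force: [-5.3, 1.2, 4.1]
width: 0.304
```

```bash
python3 - <<'E'
from look import *
st(); c=manip.capture('wrist'); save(c,'w4'); st()
E
```

```text
t 8.37 eef [0.5638 0.0077 0.0299] rot [-3.141 -0.005  3.034] tray [[20.6  9. ]] F [-5.3  1.2  4.1] w 0.304
t 8.42 eef [0.5638 0.0077 0.0299] rot [-3.141 -0.005  3.034] tray [[20.6  9. ]] F [-5.2  0.4  4.1] w 0.299
```

View pics/w4.png

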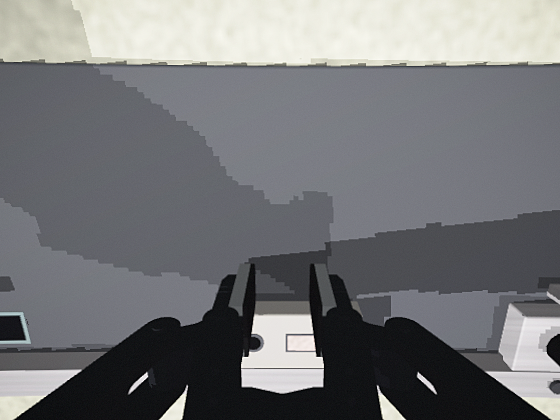

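Request:
{"api": "jog_arm", "payload": {"increments": [[[0.003,0,0],0,0.7],[[0.008,0,0],0,0.7],[[0.016,0,0],0,0.7],[[0.025,0,-0.01],0,1.0],[[0.04,0,-0.04],0,1.0],[[0.065,0,-0.07],0,1.0],[[0.065,0,-0.1],0,1.0],[[0.065,0,-0.1],0,1.0],[[0.065,0,-0.1],0,1.0]]}}

```text
clock: 9.17
eef_pos: [0.503, 0.0144, 0.1327]
tcp_rot: [3.141, 0.007, 3.034]
ft_force: [0.3, -0.1, 0.1]
width: 0.004
```

```bash
python3 - <<'E'
from look import *
p[0]=.544; np.save('tray.npy',p)
st(); c=manip.capture('wrist'); save(c,'w5'); st()
E
```

```text
t 9.17 eef [0.503  0.0144 0.1327] rot [3.141 0.007 3.034] tray [[-42.2   9. ]] F [ 0.3 -0.1  0.1] w 0.004
t 9.22 eef [0.5018 0.0145 0.1312] rot [3.141e+00 3.000e-03 3.034e+00] tray [[-43.4   8.9]] F [ 0.3  0.1 -1.5] w 0.0
```

View pics/w5.png

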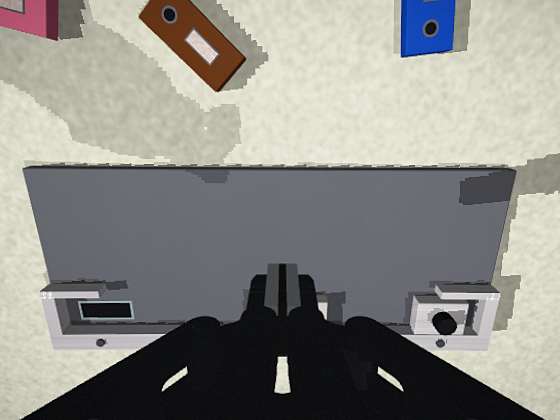

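```bash
python3 - <<'E'
from look import *
c=manip.capture('wrist')
print(tr(ray(c,[(24,168),(516,168)],.01)).round(1), tr(ray(c,[(50,349),(491,349)],.022)).round(1))
print(tr(ray(c,[(246,291),(327,293),(243,316),(327,316)],.022)).round(1))
im=c['image'][230:360,200:370]; cv2.imwrite('pics/w5z.png',cv2.resize(im[:,:,::-1],None,fx=4.5,fy=4.5,interpolation=cv2.INTER_CUBIC))
E
```

```text
[[ -76.5 -177.6]
 [ -77.   178.1]] [[  72.  -182.6]
 [  71.8  181.8]]
[[ 18.3 -19.5]
 [ 20.   44.3]
 [ 41.2 -22.7]
 [ 41.2  45.2]]
```

View pics/w5z.png

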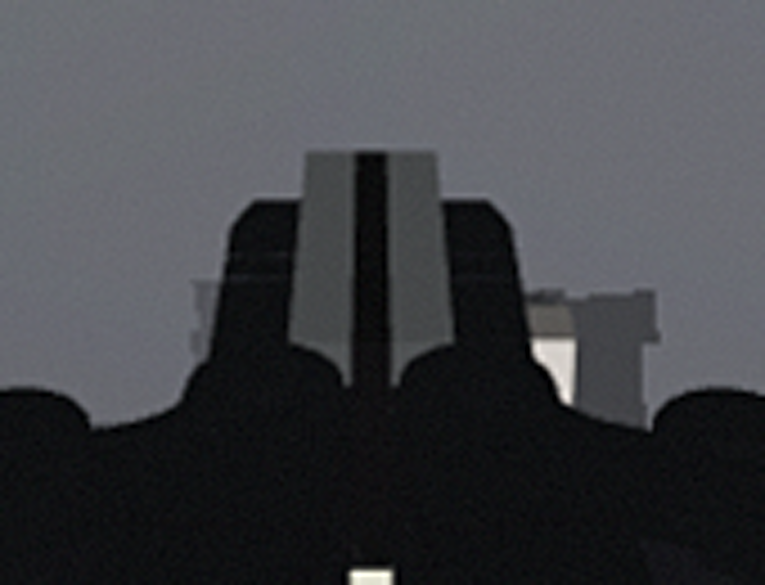

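Request:
{"api": "jog_arm", "payload": {"increments": [[[-0.03,0.025,0],0,1.0],[[-0.06,0.05,0],0,1.0],[[-0.086,0.071,0],0,1.0],[[-0.086,0.071,0],0,1.0],[[-0.086,0.071,0.03],0,1.0],[[-0.086,0.071,0.06],0,1.0],[[-0.086,0.071,0.08],0,1.0],[[-0.086,0.071,0.092],0,1.0],[[-0.086,0.071,0.092],0,1.0]]}}

```text
clock: 10.02
eef_pos: [0.5902, 0.0754, 0.0334]
tcp_rot: [-3.14, -0.009, 3.034]
ft_force: [-0.8, 0.2, 0.9]
width: 0.0
```

```bash
python3 - <<'E'
from look import *
st(); c=manip.capture('wrist'); save(c,'w6'); c=manip.capture('scene'); save(c,'s6'); st()
im=c['image'][155:255,180:370]
cv2.imwrite('pics/s6z.png',cv2.resize(im[:,:,::-1],None,fx=4,fy=4,interpolation=cv2.INTER_CUBIC))
E
```

```text
t 10.02 eef [0.5902 0.0754 0.0334] rot [-3.14  -0.009  3.034] tray [[37.9 78.9]] F [-0.8  0.2  0.9] w 0.0
t 10.12 eef [0.5938 0.0756 0.0374] rot [-3.141e+00 -2.000e-03  3.034e+00] tray [[41.6 79.5]] F [-0.6 -0.7 -0.2] w 0.003
```

View pics/w6.png

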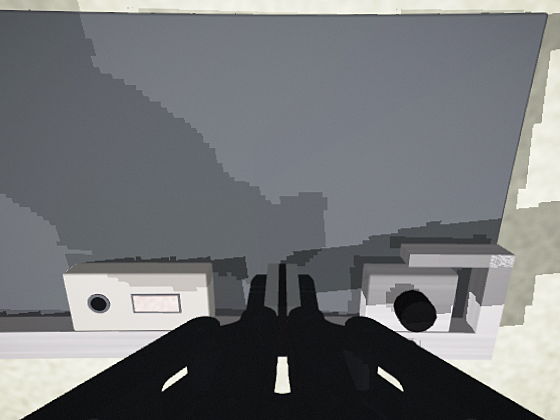

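View pics/s6z.png

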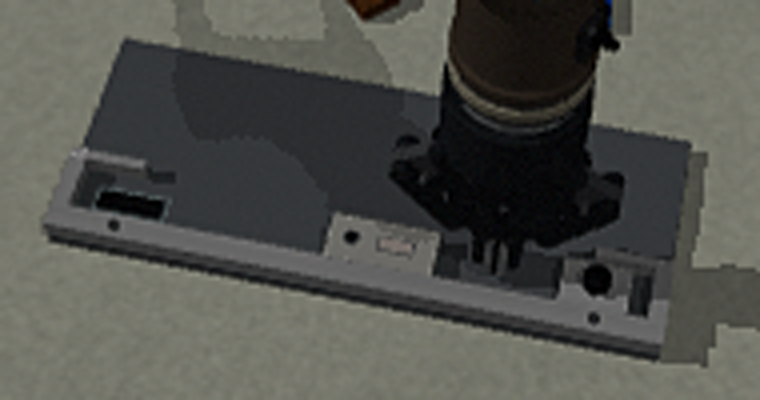

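Request:
{"api": "jog_arm", "payload": {"increments": [[[0,0,0.001],0,1.0],[[0,0,0.002],0,1.0],[[0,0,0.002],0,1.0]]}}

```text
clock: 10.37
eef_pos: [0.5956, 0.0758, 0.0377]
tcp_rot: [3.141, 0.003, 3.034]
ft_force: [-0.7, -0.1, 0.9]
width: -0.001
```

```bash
python3 - <<'E'
from look import *
st(); c=manip.capture('wrist'); save(c,'w7'); st()
im=c['image'][200:350,20:330]; cv2.imwrite('pics/w7z.png',cv2.resize(im[:,:,::-1],None,fx=2.5,fy=2.5,interpolation=cv2.INTER_CUBIC))
print(tr(ray(c,[(66,275),(213,275),(75,330)],.022)).round(1))
# tool tip projections in wrist image for candidate half thickness
s=manip.read_state(); e=s['eef_pos']
print(proj(c,[e+[0,0,-.019]]),proj(c,[e+[0,.01,-.019]]))
E
```

```text
t 10.37 eef [0.5956 0.0758 0.0377] rot [3.141e+00 3.000e-03 3.034e+00] tray [[43.3 79.9]] F [-0.7 -0.1  0.9] w -0.001
t 10.42 eef [0.5954 0.0758 0.0376] rot [3.141e+00 2.000e-03 3.034e+00] tray [[43.1 79.9]] F [-0.8 -0.3 -0.2] w 0.005
[[ 39.4 -19.5]
 [ 39.7  47.7]
 [ 69.4 -20.9]]
[[282.19309572 277.83467593]] [[303.0451766  275.86027424]]
```

View pics/w7z.png

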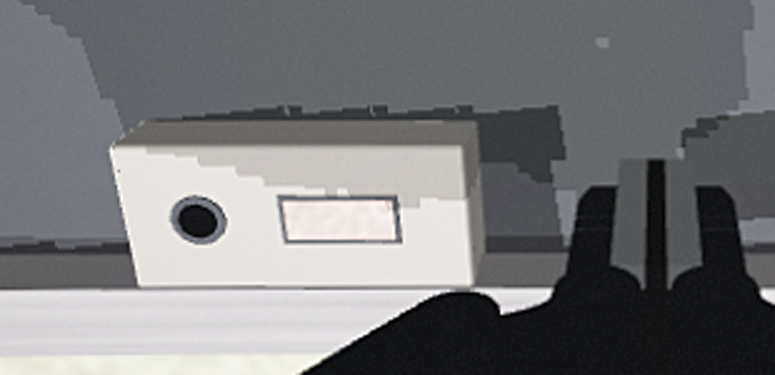

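```bash
python3 - <<'E'
from look import *
c=manip.capture('wrist')
a=tr(ray(c,[(64.4,258),(204.8,258),(208.8,314.8),(76,314.8)],.022)); print(a.round(1), a.mean(0))
# pad tips outer edges (620..703,160) in crop
print(tr(ray(c,[(20+618/2.5,264),(20+703/2.5,264),(20+580/2.5,275),(20+735/2.5,275)],.014)).round(1))
E
```

```text
[[ 30.6 -18.5]
 [ 30.7  44.6]
 [ 60.9  44.4]
 [ 60.5 -18.8]] [45.69134966 12.92404251]
[[37.8 72.6]
 [37.8 89.1]
 [43.8 65.1]
 [43.8 95.5]]
```

Request:
{"api": "jog_arm", "payload": {"increments": [[[0,-0.002,0.002],0,1.0],[[0,-0.006,0.004],0,1.0],[[0,-0.01,0.0045],0,1.0],[[0,-0.01,0.0045],0,1.0],[[0,-0.01,0.0045],0,1.0]]}}

```text
clock: 10.88
eef_pos: [0.5931, 0.0655, 0.0316]
tcp_rot: [-3.142, -0.0, 3.033]
ft_force: [0.2, -0.8, 0.5]
width: 0.003
```

Request:
{"api": "jog_arm", "payload": {"increments": [[[0,-0.002,0],0,1.0],[[0,-0.005,0],0,1.0],[[0,-0.008,0],0,1.0],[[0,-0.011,0],0,1.0],[[0,-0.014,0],0,1.0],[[0,-0.017,0],0,1.0],[[0,-0.02,0],0,1.0],[[0,-0.023,0],0,1.0],[[0,-0.026,0],0,1.0],[[0,-0.029,0],0,1.0],[[0,-0.032,0],0,1.0],[[0,-0.034,0],0,1.0],[[0,-0.035,0],0,1.0],[[0,-0.035,0],0,1.0]]}}

```text
clock: 12.05
eef_pos: [0.5896, 0.0308, 0.0318]
tcp_rot: [-3.141, 0.0, 3.034]
ft_force: [-0.4, -0.1, -0.5]
width: 0.002
```

```bash
python3 - <<'E'
from look import *
st(); c=manip.capture('wrist'); save(c,'w8'); st()
im=c['image'][200:350,20:330]; cv2.imwrite('pics/w8z.png',cv2.resize(im[:,:,::-1],None,fx=2.5,fy=2.5,interpolation=cv2.INTER_CUBIC))
E
```

```text
t 12.05 eef [0.5896 0.0308 0.0318] rot [-3.141  0.     3.034] tray [[42.1 34.5]] F [-0.4 -0.1 -0.5] w 0.002
t 12.1 eef [0.5895 0.0309 0.0317] rot [-3.142 -0.     3.034] tray [[42.1 34.6]] F [0.7 0.4 0. ] w 0.005
```

View pics/w8z.png

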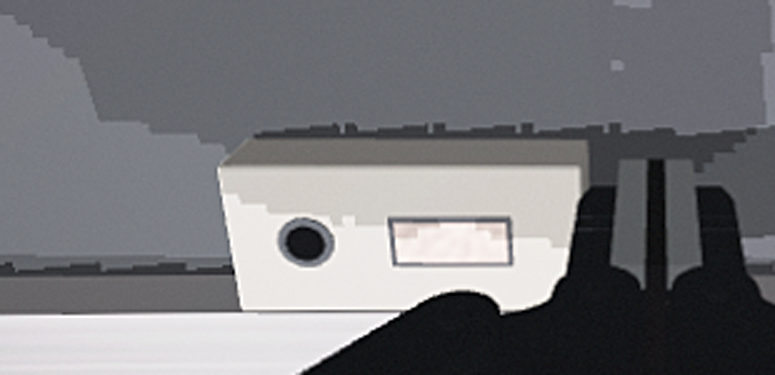

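Request:
{"api": "jog_arm", "payload": {"increments": [[[0,-0.002,0],0,1.0],[[0,-0.006,0],0,1.0],[[0,-0.01,0],0,1.0],[[0,-0.014,0],0,1.0],[[0,-0.018,0],0,1.0],[[0,-0.022,0],0,1.0],[[0,-0.026,0],0,1.0],[[0,-0.03,0],0,1.0],[[0,-0.034,0],0,1.0],[[0,-0.038,0],0,1.0],[[0,-0.042,0],0,1.0],[[0,-0.046,0],0,1.0],[[0,-0.05,0],0,1.0],[[0,-0.054,0],0,1.0],[[0,-0.058,0],0,1.0],[[0,-0.062,0],0,1.0],[[0,-0.066,0],0,1.0],[[0,-0.069,0],0,1.0],[[0,-0.07,0],0,1.0],[[0,-0.07,0],0,1.0]]}}

```text
clock: 13.77
eef_pos: [0.5821, -0.039, 0.0318]
tcp_rot: [-3.141, 0.0, 3.034]
ft_force: [-0.5, -0.7, -0.5]
width: -0.006
```

```bash
python3 - <<'E'
from look import *
st(); c=manip.capture('wrist'); save(c,'w9'); st()
im=c['image'][200:350,20:330]; cv2.imwrite('pics/w9z.png',cv2.resize(im[:,:,::-1],None,fx=2.5,fy=2.5,interpolation=cv2.INTER_CUBIC))
E
```

```text
t 13.77 eef [ 0.5821 -0.039   0.0318] rot [-3.141  0.     3.034] tray [[ 42.2 -35.6]] F [-0.5 -0.7 -0.5] w -0.006
t 13.82 eef [ 0.5823 -0.0388  0.0318] rot [-3.141e+00  1.000e-03  3.034e+00] tray [[ 42.4 -35.5]] F [-0.2  0.1 -0. ] w 0.002
```

View pics/w9z.png

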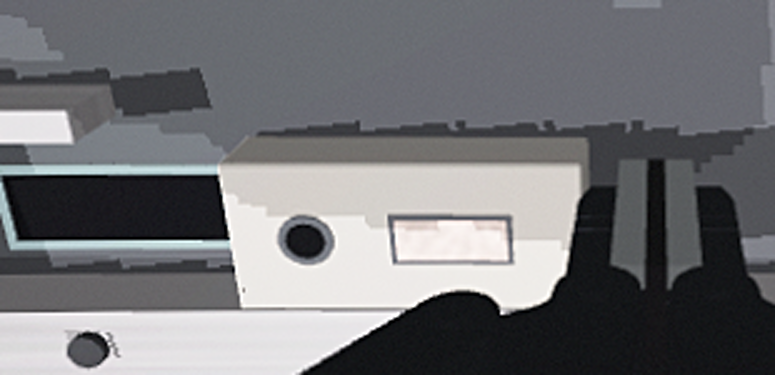

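Request:
{"api": "jog_arm", "payload": {"increments": [[[0,-0.002,0],0,1.0],[[0,-0.005,0],0,1.0],[[0,-0.008,0],0,1.0],[[0,-0.011,0],0,1.0],[[0,-0.014,0],0,1.0],[[0,-0.017,0],0,1.0],[[0,-0.02,0],0,1.0],[[0,-0.023,0],0,1.0],[[0,-0.026,0],0,1.0],[[0,-0.029,0],0,1.0],[[0,-0.032,0],0,1.0],[[0,-0.035,0],0,1.0],[[0,-0.038,0],0,1.0],[[0,-0.041,0],0,1.0],[[0,-0.044,0],0,1.0],[[0,-0.047,0],0,1.0],[[0,-0.049,0],0,1.0],[[0,-0.05,0],0,1.0],[[0,-0.05,0],0,1.0]]}}

```text
clock: 15.4
eef_pos: [0.5766, -0.0885, 0.0318]
tcp_rot: [-3.141, 0.0, 3.034]
ft_force: [0.0, -0.1, -0.2]
width: -0.001
```

Request:
{"api": "jog_arm", "payload": {"increments": [[[0,-0.001,0],0,1.0],[[0,-0.002,0],0,1.0],[[0,-0.003,0],0,1.0],[[0,-0.003,0],0,1.0]]}}

```text
clock: 15.73
eef_pos: [0.5763, -0.0913, 0.0317]
tcp_rot: [-3.141, -0.0, 3.034]
ft_force: [-0.6, 0.3, 0.7]
width: 0.003
```

```bash
python3 - <<'E'
from look import *
st(); c=manip.capture('wrist'); save(c,'w10'); st()
im=c['image'][200:350,20:330]; cv2.imwrite('pics/w10z.png',cv2.resize(im[:,:,::-1],None,fx=2.5,fy=2.5,interpolation=cv2.INTER_CUBIC))
E
```

```text
t 15.73 eef [ 0.5763 -0.0913  0.0317] rot [-3.141 -0.     3.034] tray [[ 42.  -88.3]] F [-0.6  0.3  0.7] w 0.003
t 15.78 eef [ 0.5763 -0.0913  0.0317] rot [-3.141 -0.     3.034] tray [[ 42.  -88.3]] F [-0.6  0.6 -0.6] w -0.0
```

View pics/w10z.png

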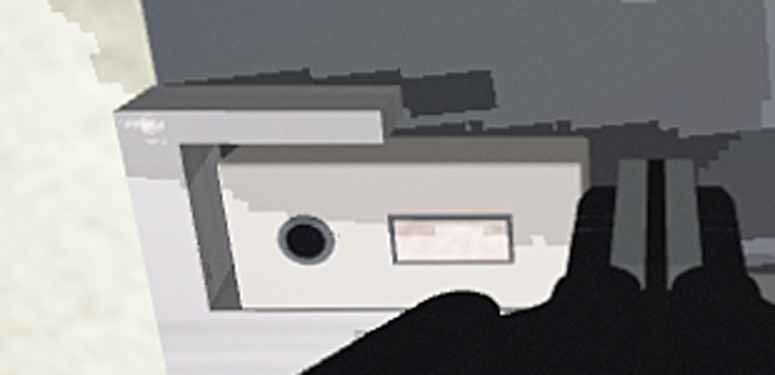

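Request:
{"api": "jog_arm", "payload": {"increments": [[[0,-0.001,0],0,1.0],[[0,-0.002,0],0,1.0],[[0,-0.003,0],0,1.0],[[0,-0.004,0],0,1.0],[[0,-0.004,0],0,1.0]]}}

```text
clock: 16.2
eef_pos: [0.5759, -0.0954, 0.0318]
tcp_rot: [-3.141, 0.0, 3.034]
ft_force: [-1.2, -0.0, -0.2]
width: 0.003
```

Request:
{"api": "jog_arm", "payload": {"increments": [[[0,-0.001,0],0,1.0],[[0,-0.001,0],0,1.0],[[0,-0.002,0],0,1.0],[[0,-0.002,0],0,1.0]]}}

```text
clock: 16.53
eef_pos: [0.5758, -0.097, 0.0318]
tcp_rot: [3.141, 0.0, 3.033]
ft_force: [-0.1, 1.8, -0.8]
width: -0.005
```

Request:
{"api": "jog_arm", "payload": {"increments": [[[0,-0.001,0],0,1.0],[[0,-0.001,0],0,1.0],[[0,-0.001,0],0,1.0]]}}

```text
clock: 16.78
eef_pos: [0.5757, -0.0973, 0.0318]
tcp_rot: [3.14, 0.0, 3.033]
ft_force: [1.2, 4.9, 0.1]
width: 0.0
```

Request:
{"api": "jog_arm", "payload": {"increments": [[[0,-0.001,0],0,1.0],[[0,-0.001,0],0,1.0],[[0,-0.001,0],0,1.0]]}}

```text
clock: 17.03
eef_pos: [0.5757, -0.0974, 0.0318]
tcp_rot: [3.139, -0.0, 3.033]
ft_force: [2.1, 7.7, 0.7]
width: 0.004
```

```bash
python3 - <<'E'
from look import *
st(); c=manip.capture('wrist'); save(c,'w11'); st()
im=c['image'][200:350,20:330]; cv2.imwrite('pics/w11z.png',cv2.resize(im[:,:,::-1],None,fx=2.5,fy=2.5,interpolation=cv2.INTER_CUBIC))
E
```

```text
t 17.03 eef [ 0.5757 -0.0974  0.0318] rot [ 3.139 -0.     3.033] tray [[ 42.  -94.5]] F [2.1 7.7 0.7] w 0.004
t 17.08 eef [ 0.5757 -0.0974  0.0318] rot [ 3.139 -0.     3.033] tray [[ 42.  -94.5]] F [1.9 8.  0.5] w 0.003
```

View pics/w11z.png

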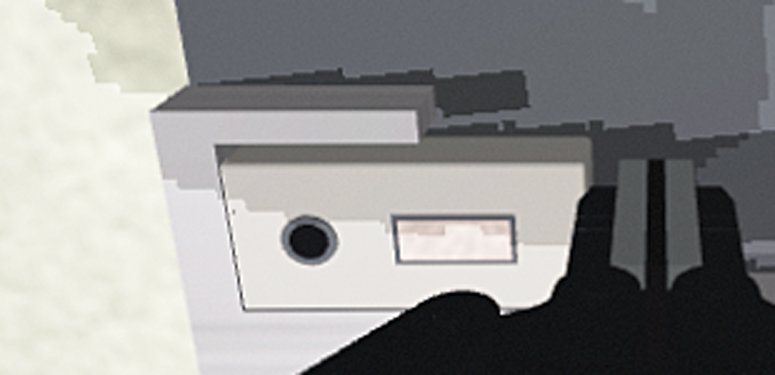

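Request:
{"api": "jog_arm", "payload": {"increments": [[[0,0.003,0],0,1.0],[[0,0.01,0],0,1.0],[[0,0.02,-0.003],0,1.0],[[0.02,0.03,-0.03],0,1.0],[[0.04,0.04,-0.06],0,1.0],[[0.06,0.06,-0.09],0,1.0],[[0.06,0.06,-0.09],0,1.0],[[0.06,0.06,-0.09],0,1.0],[[0.06,0.06,-0.09],0,1.0],[[0.06,0.06,-0.09],0,1.0]]}}

```text
clock: 17.92
eef_pos: [0.5221, -0.0333, 0.1209]
tcp_rot: [-3.141, -0.001, 3.034]
ft_force: [0.5, 1.0, -0.5]
width: 0.0
```

```bash
python3 - <<'E'
from look import *
st(); c=manip.capture('wrist'); save(c,'w12'); st()
im=c['image'][200:380,20:330]; cv2.imwrite('pics/w12z.png',cv2.resize(im[:,:,::-1],None,fx=2.5,fy=2.5,interpolation=cv2.INTER_CUBIC))
E
```

```text
t 17.92 eef [ 0.5221 -0.0333  0.1209] rot [-3.141e+00 -1.000e-03  3.034e+00] tray [[-18.1 -36.5]] F [ 0.5  1.  -0.5] w 0.0
t 17.97 eef [ 0.5219 -0.0334  0.1206] rot [-3.141e+00 -2.000e-03  3.033e+00] tray [[-18.2 -36.6]] F [ 0.1 -0.7 -0.3] w -0.001
```

View pics/w12z.png

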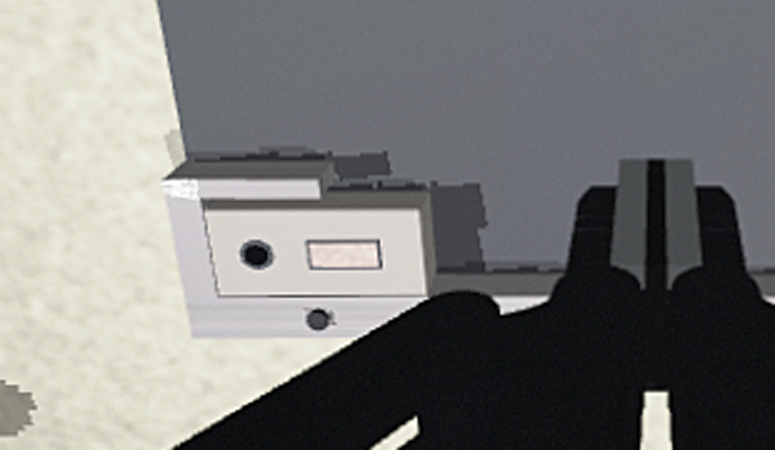

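```bash
python3 - <<'E'
from look import *
c=manip.capture('wrist')
f=lambda L:tr(ray(c,[(20+(a+.5)/2.5-.5,200+(b+.5)/2.5-.5) for a,b in L],.022))
a=f([(205,207),(421,208),(431,297),(218,296)]); print(a.round(1),a.mean(0).round(1))
print('lip/stop corners',f([(203,199),(322,199),(167,180),(194,337)]).round(1))
for i in a: pass
print('angles deg',np.degrees(np.arctan2(a[1,0]-a[0,0],a[1,1]-a[0,1])),np.degrees(np.arctan2(a[2,0]-a[3,0],a[2,1]-a[3,1])))
s=c['image'].mean(2)[305:325,125:190:10].round(0).astype(int); print(s.T)
for n in['top','scene']:
    c=manip.capture(n)
    for l in ['rack','adapter','dropper','cup']:
        for q in manip.mark_of(n,l)[:1]: print(n,l,np.round(q['centre'],1),round(q['p'],2))
E
```

```text
[[  28.9 -170. ]
 [  29.5 -106.5]
 [  60.4 -106. ]
 [  59.6 -170.9]] [  44.6 -138.3]
lip/stop corners [[  26.2 -170.1]
 [  26.4 -135.4]
 [  19.9 -179.5]
 [  74.4 -180.5]]
angles deg 0.5328370699124161 0.6928548588537532
[[ 11  55 104 189 216 211 208 210 211 209 210 210 211 213 137 205 204 199
  193 198]
 [211 211 210 210 211 209 211 210 210 209 209 210 213 212 130 210 208 198
  195 199]
 [232 233 142 167 219 212 208 211 210 209 210 210 211 213 131 214 208 204
  210 142]
 [222 216 160 168 216 211 211 211 211 211 211 211 213 209 140 215 207 203
  196 199]
 [222 206 154 174 217 212 211 210 211 211 211 211 214 204 147 214 209 204
  199 201]
 [212 211 212 211 209 210 212 210 211 211 210 211 215 198 126 221 210 204
  200 204]
 [211 212 212 212 212 212 212 210 211 212 213 209 215 194 136 223 229 211
    0   9]]
top rack [122.8 188.6] 0.71
top adapter [443.7 186.6] 0.8
top dropper [242.6 133.3] 0.72
top cup [302.  131.5] 0.58
scene rack [328. 226.] 0.65
scene adapter [ 87.5 218.9] 0.94
scene dropper [305.5 297.5] 0.78
scene cup [238.6 291.1] 0.72
```

```bash
python3 - <<'E'
from look import *
st(); print(manip.close_job())
E
```

```text
t 18.52 eef [ 0.5223 -0.0331  0.1217] rot [-3.142 -0.     3.034] tray [[-18.  -36.2]] F [ 0.1 -0.2  0.2] w -0.001
the job is handed in; nothing more can be done
None
```

The white cartridge is fully home in the free pocket, and I handed the job in at 18.5 s; `close_job` gives no verdict.

- **Pushing to the rail:** I pushed the cartridge square against the rail with two spread fingertips. The push force settled at about 5 N, and the picture put it at tray (45.7, 12.9) mm, square by eye.
- **Sliding home:** I then slid it along the rail with the shut fingertips on its end until it pressed on the stop at about 8 N. After that I backed off and lifted clear.
- **Last check on the cartridge:** The wrist picture put its centre at tray (44.6, −138.3) mm, against the home place at (45, −138). It was about 0.6° off square, with a sub-pixel dark line along the rail (roughly 0.4 mm at most). I did not add a final sideways nudge to close that line.
- **Touching nothing:** The tool stood about 0.12 m up with no contact force.
- **Bystanders:** In the overhead and scene views the adapter, dropper bottle and cup stayed within about 3 pixels of where they were at the start. The rack is in its starting place in the overhead view, but I had no matching start reading there. In the scene view the network reported "rack" at the blanking block, which I took as a false detection. The arm never came near the rack.
- **Camera disagreement:** The three cameras differed by about 4 mm on the tray's x position. I settled it from the contact with the rail.

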